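# Exchange the wrong filter in a therapy lamp's locked filter magazine

### The job

The filter drawer of the therapy lamp should hold three amber filters, but one is blue: pull up the red spring plunger and twist it into a rest notch so that it stays retracted, then pull the drawer fully out. Set the blue filter down flat in the steel reject tray and seat the amber one from the wooden stock rack flat in the pocket it came from; do not drop the filters. Leave the drawer out and the plunger parked, with the green and red filters in the rack and everything else on the table where it is.

Things in the scene. Friction and masses are not known exactly. Their poses are not given: they have to be found in the camera images.
- magazine: Filter magazine, fixed: a low white housing 212 mm wide (y) x 130 mm deep (x) x 68 mm high, its top clear in front and white behind. Origin: on the table under the middle of its front edge; x points to its back, y to its left, z up. The plunger's axis stands 85 mm behind the front edge, in the middle, on a steel collar (52 mm wide, 92 mm high over the table) with a crown of six teeth.
- plunger_lift (a joint): How far the plunger is raised, m. 0: locked, its bolt is in the drawer. A spring pulls it down with 8 N at 0, 12 N at 0.020. Its brass cross pin sits between the teeth and bars turning until it is raised above 0.016 (the teeth's tops); stop at 0.024. In a rest notch it stays at 0.012 and the drawer is free.
- plunger_turn (a joint): Turn of the plunger's handle, rad, counter-clockwise from above. 0 at the start. Rest notches (4 mm deep) at +1.047 and -1.047 (60 degrees either way); either will do. Stops at +-1.4. Let down at other angles it lies on the teeth, and near 0 it snaps back down. The pin has about 0.1 rad of play in a notch.
- plunger_grip (a point): Middle of the plunger's red grip bar, 40 mm long (x of this frame) x 14 mm thick (y) x 24 mm tall, standing over the collar; at the start it lies along the magazine's x and this point is 112 mm over the table, with 8 mm free between the bar's underside and the teeth. It rises and turns with the plunger.
- drawer (a joint): How far the drawer is pulled out towards the robot (along the magazine's -x), m: 0 shut and locked, 0.080 fully out against its stop. About 2.5 N of friction; it stays where it is left.
- drawer_grip (a point): Grip point on the drawer's black upright grip post, 16 mm in diameter with a 19 mm cap, standing free 34 mm in front of the drawer, from 14 to 52 mm over the table; this point is at 42 mm height. It moves with the drawer.
- pocket1 (a point): Floor centre of drawer pocket 1 (right-hand, -y of three, 62 mm apart along the magazine's y), 14 mm over the table; axes as the magazine's. The pocket is 53 x 53 mm inside its blue fence, which stands 6 mm high over its floor and is 9 mm thick between pockets. With the drawer out it lies 46 mm in front of the housing, with it shut 34 mm behind the front edge, under the clear top.
- pocket2 (a point): Floor centre of drawer pocket 2 (middle of three, 62 mm apart along the magazine's y), 14 mm over the table; axes as the magazine's. The pocket is 53 x 53 mm inside its blue fence, which stands 6 mm high over its floor and is 9 mm thick between pockets. With the drawer out it lies 46 mm in front of the housing, with it shut 34 mm behind the front edge, under the clear top.
- pocket3 (a point): Floor centre of drawer pocket 3 (left-hand, +y of three, 62 mm apart along the magazine's y), 14 mm over the table; axes as the magazine's. The pocket is 53 x 53 mm inside its blue fence, which stands 6 mm high over its floor and is 9 mm thick between pockets. With the drawer out it lies 46 mm in front of the housing, with it shut 34 mm behind the front edge, under the clear top.
- rack: Wooden stock rack, fixed, 67 x 191 mm, base 10 mm high with three pockets like the drawer's (53 x 53 mm, fence 6 mm high, 62 mm apart along its y), each holding one filter. Origin: centre of its underside.
- reject_tray: Steel reject tray, fixed, open and empty, 160 (x) x 150 (y) x 28 mm, walls and bottom 4 mm thick. Origin: centre of its underside.
- amber1: Filter cassette: a black square frame 46 x 46 x 7 mm with a pane, and on its middle an upright grip tab 28 mm long (x) x 12 mm thick (y) x 35 mm tall (the part to grip), so 42 mm high in all; about 80 g. Pane and tab are amber. Origin: centre of its underside; z up. One of the drawer's right ones; stays.
- amber2: Filter cassette: a black square frame 46 x 46 x 7 mm with a pane, and on its middle an upright grip tab 28 mm long (x) x 12 mm thick (y) x 35 mm tall (the part to grip), so 42 mm high in all; about 80 g. Pane and tab are amber. Origin: centre of its underside; z up. One of the drawer's right ones; stays.
- blue: Filter cassette: a black square frame 46 x 46 x 7 mm with a pane, and on its middle an upright grip tab 28 mm long (x) x 12 mm thick (y) x 35 mm tall (the part to grip), so 42 mm high in all; about 80 g. Pane and tab are blue. Origin: centre of its underside; z up. The wrong one, in one of the drawer's pockets; the tabs lie along the magazine's x.
- amber_spare: Filter cassette: a black square frame 46 x 46 x 7 mm with a pane, and on its middle an upright grip tab 28 mm long (x) x 12 mm thick (y) x 35 mm tall (the part to grip), so 42 mm high in all; about 80 g. Pane and tab are amber. Origin: centre of its underside; z up. The right replacement, in one of the stock rack's pockets; the tabs lie along the rack's x.
- green: Filter cassette: a black square frame 46 x 46 x 7 mm with a pane, and on its middle an upright grip tab 28 mm long (x) x 12 mm thick (y) x 35 mm tall (the part to grip), so 42 mm high in all; about 80 g. Pane and tab are green. Origin: centre of its underside; z up. In the rack; not wanted.
- red: Filter cassette: a black square frame 46 x 46 x 7 mm with a pane, and on its middle an upright grip tab 28 mm long (x) x 12 mm thick (y) x 35 mm tall (the part to grip), so 42 mm high in all; about 80 g. Pane and tab are red. Origin: centre of its underside; z up. In the rack; not wanted.
- jar: Bystander: small amber jar with white cap, 48 mm wide, 55 mm high, stands in front of the magazine. Origin: centre of its underside.
- cup: Bystander: open steel cup, 52 mm wide, 55 mm high, in front of the magazine. Origin: centre of its underside.
- spatula: Bystander: spatula with white handle, 180 mm long, lying on the right. Origin: about its middle.
- sprayflask: Bystander: blue bottle, 64 mm wide, 170 mm tall, near the table's left side. Origin: centre of its underside.
- mug: Bystander: white mug, 76 mm wide, 90 mm tall, near the table's right side. Origin: centre of its underside.
- tin: Bystander: tin with green label, 66 mm wide, 60 mm high, beyond the magazine to one side. Origin: centre of its underside.
- pot: Bystander: white pot with steel lid, 60 mm wide, 60 mm high, beyond the magazine to one side. Origin: centre of its underside.
Things that resemble listed ones, but are neither listed nor needed, are in the scene too. Leave any purple look-alike of the reject_tray alone.

How it is judged:
By the outcome, as a careful person would: the job done as asked, in the order asked, and still so for the second after the job is handed in, with the robot touching nothing.
It also fails if it takes over 72 s, if anything falls off the work surface, if the arm or the gripper's body presses on something with over 40 N, if the wrist force passes 120 N, or if a joint passes its speed limit or range.

### The arm

A 6-joint arm with a two-finger parallel gripper is mounted at the origin on the work surface. World frame = base frame: x ahead of the robot, y to its left, z up, the work surface at z = 0. Lengths are in m, angles in degrees, forces in N, time in s.
With the tool pointing down it reaches from about 0.25 to 0.725 m from the base axis. Payload 9.7 kg.
Tool frame: the origin (TCP) lies midway between the tips of the shut fingers; the grasp point (between the pads) lies bot.grasp_offset behind it (bot.grasp_offset is the distance from the TCP to the grasp point, in m); x points along the fingers, y is the direction in which the jaws open and shut, and the axes are right-handed (so a half turn about x gives the same grasp; the last joint's range is limited). The gripper opens to 85 mm and grips with 20 to 120 N. Pads are 22 mm wide; open, the fingers measure 114 mm over their backs; the gripper's body (76 mm by 85 mm) begins 54 mm behind the grasp point. The pads swing forward as they close: fully open they stand 13 mm farther back than shut.
Start: joints at [73.625, 4.979, 10.078, 95.1, 0, 90], TCP at [0.155, 0.528, 0.194] pointing down, gripper open.
Joint ranges: [-179.16, 179.16], [-48.56, 103.87], [-65.8, 70.77], [-126.05, 130.52], [-82.76, 87.17], [-180, 180]. Speed limits (degrees/s): [127.2, 127.2, 147.25, 180, 180, 180].

### API

Orientations are given as [roll, pitch, yaw] about the fixed x, y, z axes, in that order (R = Rz(yaw) Ry(pitch) Rx(roll)).
In Python, from workcell import status, camera, bot gives the robot as it stands.
- The arm moves only by the shell command python3 -m jog 'ROWS' [OPENING] [FORCE]. ROWS is text: rows parted by semicolons, each of 4 numbers parted by spaces: the shift along the tool's x, y, z in mm, then the turn about the tool's x in degrees. A call has exactly 8 rows; each row is the pose to reach, as a shift and turn from the pose commanded when the call began, along the tool's axes at that moment; what a row does not reach only later rows make up. A row lasts 1/8 s, in which the tool goes at most 62.5 mm and 10.7 degrees, less where a joint would pass 70% of its speed; a pose out of reach is approached as far as the arm can. A call with a gripper value outside its range is refused whole. OPENING is the opening, from 0 (shut) to 1 (fully open), set as the call begins (- or left out, the last holds). The fingers move at their own pace and stop on an object; FORCE is the grip in N (left out, the last holds). Time passes only in rows, so rows that repeat a pose let the fingers close, or fill a call up. It gives the time, the measured TCP pose, the force and the opening at its end, in the units of the state.
- status.get_obs(): the state, without advancing time (a new reading comes with each control period).
- camera(name): name is "scene" or "top" or "wrist"; returns a dict with "color" (400x640x3 uint8, red, green, blue), "vfov" (degrees; the focal length in pixels is half the picture's height over the tangent of half this angle, whatever the lens; pixels are square), "cx", "cy" (the principal point, pixels), "rvec" (rotation vector, rad) and "tvec" (3), from world to camera coordinates, as OpenCV has them. Camera axes: x right, y down, z forward; pixel columns grow to the right and rows downward; lengths in m; the calibration is good to about 2 mm. A picture is of the moment at which its call begins. There is no depth.
- bot.job_done(): hands the job in, once; it reports no verdict.
The state is a dict: "time": time; "q": joint angles; "qd": joint speeds; "joint_efforts": joint torques, N m; "ee_pos": TCP position; "tcp_rot": TCP orientation; "wrist_force": force on the tool from outside, world axes, zero at the start; "torque": the same for the moment, N m; "opening": finger opening in m.
Only numpy, scipy, OpenCV 4.12 (cv2) and the standard library are available. Lean on these libraries where they do the work, as an engineer would, in place of code of your own. Each camera call takes 0.05 s, during which the arm holds its last target. There are 200 camera calls.

## Working session

There is one attempt and no reset: what is moved stays moved. The work goes in short steps, Python scripts to look and compute and a shell command to move; the robot and the scene stay as the last step left them, time stands still between calls to the robot, and variables do not carry over. Pictures are saved under pics/ and viewed, about 8 in all and at most 12, crops included, and the job is handed in when it is done.

```bash
ls; mkdir -p pics; cat > h.py <<'E'
import numpy as np, cv2
from workcell import status, camera, bot
from scipy.spatial.transform import Rotation as Ro
def shot(n, f):
    c=camera(n); c['n']=n
    cv2.imwrite('pics/'+f+'.png', c['color'][:,:,::-1]); np.save('pics/'+f+'.npy', c, allow_pickle=True); return c
def load(f): return np.load('pics/'+f+'.npy',allow_pickle=True).item()
def K(c):
    f=200/np.tan(np.radians(c['vfov'])/2); return np.array([[f,0,c['cx']],[0,f,c['cy']],[0,0,1]])
def ray(c,u,v):
    R=cv2.Rodrigues(np.float64(c['rvec']))[0]; t=np.float64(c['tvec']).ravel()
    d=R.T@np.linalg.solve(K(c),[u,v,1]); return -R.T@t, d/np.linalg.norm(d)
def plane(c,u,v,z):
    o,d=ray(c,u,v); return o+d*(z-o[2])/d[2]
def tri(a,b):
    (o1,d1),(o2,d2)=ray(*a),ray(*b)
    s=np.linalg.lstsq(np.c_[d1,-d2],o2-o1,rcond=None)[0]; p,q=o1+s[0]*d1,o2+s[1]*d2
    return (p+q)/2, np.linalg.norm(p-q)
def proj(c,p):
    return cv2.projectPoints(np.float64(p).reshape(-1,3),np.float64(c['rvec']),np.float64(c['tvec']),K(c),None)[0].reshape(-1,2)
def blobs(c,lo,hi,amin=15):
    hsv=cv2.cvtColor(c['color'],cv2.COLOR_RGB2HSV); m=cv2.inRange(hsv,np.array(lo),np.array(hi))
    n,l,s,ce=cv2.connectedComponentsWithStats(m)
    return [(int(s[i,4]),ce[i].round(1).tolist(),s[i,:4].tolist()) for i in range(1,n) if s[i,4]>=amin]
def tool():
    o=status.get_obs(); return np.array(o['ee_pos']), Ro.from_euler('xyz',o['tcp_rot'],degrees=True).as_matrix(), o
def rel(p):
    "mm shift in the tool axes to bring TCP to p"
    t,R,o=tool(); return (R.T@(np.array(p)-t)*1000).round(1)
E
python3 - <<'E'
from h import *
o=status.get_obs(); print(o, bot.grasp_offset)
for n in('scene','top','wrist'):
    c=shot(n,n+'0'); print(n,c['vfov'],c['cx'],c['cy'],ray(c,320,200))
E
```

```text
pics
{'time': 0.0, 'q': array([7.36239352e+01, 5.00989458e+00, 1.00366542e+01, 9.50974208e+01,
       9.69237386e-04, 8.99998855e+01]), 'qd': array([-0.05638417,  0.03099221, -0.07670274, -0.06409608,  0.04000451,
       -0.03282716]), 'joint_efforts': array([ 7.97287612e-04, -5.20380557e+01,  4.64818418e+01,  1.59802608e-02,
       -3.08315839e-05, -1.93292107e-05]), 'ee_pos': array([0.15499254, 0.52745215, 0.19381435]), 'tcp_rot': array([ -90.78597312,   89.92933217, -107.16192401]), 'wrist_force': array([-0.11614222,  0.51396443,  0.36825115]), 'torque': array([-0.00959821,  0.00980168, -0.00229045]), 'opening': 0.08540982573854271} 0.0187
scene 53.93666009667972 315.95862717960694 198.7066577887121 (array([ 1.33631344, -0.31876056,  0.85103175]), array([-0.69920502,  0.29087949, -0.6530708 ]))
top 42.659251415589345 323.41345116926936 201.31230634944538 (array([ 0.42530308, -0.02990447,  1.60487682]), array([ 0.07103239,  0.02450834, -0.99717287]))
wrist 59.48510252490845 319.7105881899884 200.5860352026611 (array([0.08497795, 0.54824946, 0.3744964 ]), array([ 0.27197544, -0.08011003, -0.95896389]))
```

View pics/top0.png

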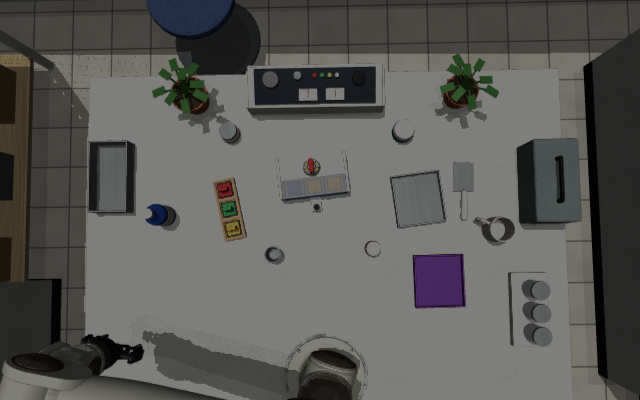

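View pics/scene0.png

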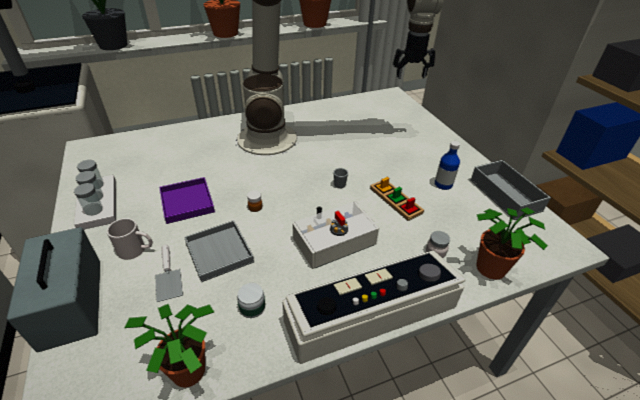

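The top view shows the magazine at (313,178) with the red plunger at (311,166). The drawer's bluish pane is on the left (295,187), with ambers at (314,186) and (333,184). The rack is at (229,209), holding red, green and amber from top to bottom. There are three tray candidates: a squarish grey one at (417,199), a long grey box at (112,177) and a purple one at (439,280). I'll measure them and enlarge.

```bash
python3 - <<'E'
from h import *
c=load('top0'); s=load('scene0'); im=c['color'][:,:,::-1]
def up(a,x,y,w,h,k): return cv2.resize(a[y:y+h,x:x+w],None,fx=k,fy=k,interpolation=cv2.INTER_CUBIC)
A=up(im,205,140,160,130,5)[:400]
A=up(im,260,145,100,72,5); B=up(im,200,170,60,72,5); C=up(im,380,160,75,75,4); D=up(im,80,130,75,90,4)[:300]
out=np.zeros((360+300,800,3),np.uint8); out[:360,:500]=A; out[:360,500:800]=B; out[360:,:300]=C; out[360:,300:600]=D[30:330]
cv2.imwrite('pics/crop1.png',cv2.resize(np.clip(out*1.6,0,255).astype(np.uint8),(720,594)))
print([plane(c,u,v,0.028).round(3).tolist() for u,v in((391,177),(437,171),(445,221),(399,228))])
print([plane(c,u,v,0.028).round(3).tolist() for u,v in((90,142),(134,142),(134,212),(90,212))])
for nm,lo,hi in(('red',(0,150,60),(6,255,255)),('amber',(15,120,60),(30,255,255)),('green',(50,120,30),(75,255,255))):
    for i in(c,s): print(nm,i['n'],blobs(i,lo,hi,10))
E
```

```text
Traceback (most recent call last):
ValueError: could not broadcast input array from shape (270,300,3) into shape (300,300,3)
```

```bash
python3 - <<'E'
from h import *
c=load('top0'); s=load('scene0'); im=c['color'][:,:,::-1]
def up(a,x,y,w,h,k): return cv2.resize(a[y:y+h,x:x+w],None,fx=k,fy=k,interpolation=cv2.INTER_CUBIC)
A=up(im,260,145,100,72,5); B=up(im,200,170,60,72,5); C=up(im,380,160,75,60,4); D=up(im,80,135,75,60,4)
out=np.zeros((600,800,3),np.uint8); out[:360,:500]=A; out[:360,500:800]=B; out[360:,:300]=C; out[360:,300:600]=D
cv2.imwrite('pics/crop1.png',np.clip(out*1.6,0,255).astype(np.uint8))
print([plane(c,u,v,0.028).round(3).tolist() for u,v in((391,177),(437,171),(445,221),(399,228))])
print([plane(c,u,v,0.028).round(3).tolist() for u,v in((90,142),(134,142),(134,212),(90,212))])
for nm,lo,hi in(('red',(0,150,60),(6,255,255)),('amber',(15,120,60),(30,255,255)),('green',(50,120,30),(75,255,255))):
    for i in(c,s): print(nm,i['n'],blobs(i,lo,hi,10))
E
```

```text
[[0.606, -0.211, 0.028], [0.622, -0.353, 0.028], [0.467, -0.373, 0.028], [0.448, -0.232, 0.028]]
[[0.731, 0.728, 0.028], [0.728, 0.589, 0.028], [0.509, 0.587, 0.028], [0.511, 0.724, 0.028]]
red top [(13, [314.0, 74.7], [313, 73, 3, 5]), (59, [310.5, 164.8], [308, 159, 6, 13]), (26, [223.5, 185.4], [218, 183, 13, 6]), (40, [225.0, 193.0], [219, 190, 13, 7])]
red scene [(81, [409.9, 204.4], [401, 198, 17, 13]), (68, [340.0, 217.4], [335, 211, 10, 15]), (30, [382.3, 291.5], [380, 289, 6, 7])]
amber top [(11, [329.1, 74.6], [328, 73, 3, 4]), (165, [232.4, 228.1], [225, 221, 15, 15])]
amber scene [(477, [614.3, 89.2], [579, 75, 61, 31]), (2442, [610.9, 179.7], [544, 149, 96, 70]), (440, [393.0, 196.5], [371, 177, 53, 43]), (942, [567.1, 191.1], [538, 176, 60, 31]), (14, [404.1, 195.4], [401, 192, 7, 7]), (545, [592.1, 225.8], [571, 212, 44, 26]), (16, [335.7, 228.8], [334, 227, 4, 5]), (10, [342.0, 230.5], [341, 229, 3, 4]), (1085, [621.6, 290.1], [586, 269, 54, 51]), (41, [364.6, 297.5], [362, 294, 6, 8])]
green top [(271, [460.1, 67.2], [448, 54, 25, 27]), (276, [183.1, 69.7], [169, 59, 31, 24]), (73, [478.7, 64.6], [474, 59, 11, 12]), (70, [164.7, 73.8], [159, 69, 12, 11]), (15, [321.5, 74.9], [320, 73, 4, 5]), (70, [485.5, 79.5], [480, 77, 12, 6]), (228, [197.6, 89.6], [188, 80, 20, 22]), (235, [453.6, 90.2], [440, 82, 26, 20]), (82, [491.3, 90.7], [484, 85, 14, 12]), (75, [158.4, 91.3], [153, 87, 13, 10]), (106, [171.0, 96.2], [165, 89, 14, 16]), (105, [471.1, 100.5], [467, 90, 9, 19]), (115, [184.6, 104.4], [180, 93, 10, 20]), (158, [228.4, 208.8], [222, 202, 14, 15])]
green scene [(143, [396.3, 195.1], [388, 187, 17, 16]), (857, [511.7, 227.4], [477, 207, 70, 42]), (73, [536.1, 222.7], [529, 218, 15, 11]), (42, [373.5, 294.5], [371, 291, 6, 8]), (122, [164.7, 311.3], [159, 305, 13, 14]), (2011, [173.2, 339.5], [125, 305, 89, 68]), (22, [257.3, 311.0], [254, 308, 8, 7]), (14, [250.3, 312.6], [248, 311, 5, 5])]
```

View pics/crop1.png

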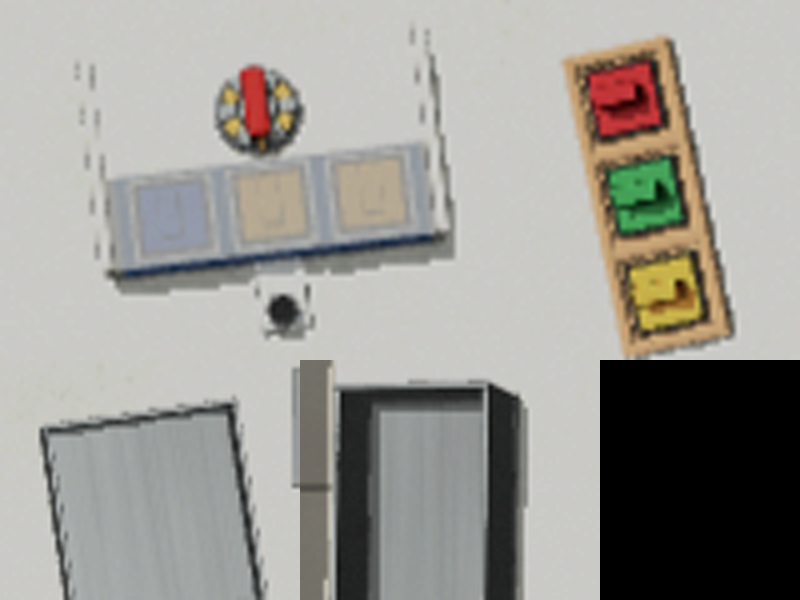

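The squarish steel tray at px (417,199) measures 160 x 143 mm, so it is the reject tray. The box at (112,177) measures 220 x 138 mm, is deep and lies out of reach. Blue is in the left pocket (pocket3, px 294,188), and the spare amber is in the rack's near pocket (px 232,228). Next I'll triangulate the plunger and post.

```bash
python3 - <<'E'
from h import *
c=load('top0'); s=load('scene0')
t,R,o=tool(); print('R cols',R.round(3).tolist())
# plunger bar
P,e=tri((c,310.5,164.8),(s,340,217.4)); print('plunger',P.round(3),e)
def dark(i,x,y,w,h):
    g=i['color'][y:y+h,x:x+w].max(2); m=(g<50).astype(np.uint8)
    n,l,st,ce=cv2.connectedComponentsWithStats(m); return [(int(st[k,4]),(ce[k]+[x,y]).round(1).tolist(),st[k,:4].tolist()) for k in range(1,n) if st[k,4]>5]
print(dark(c,305,198,25,16)); print(dark(s,308,200,22,26))
for z in(.04,.052): print('post',z,plane(c,316.8,207,z).round(4))
for u,v in((283,199.4),(348,192.4)): print('edge',plane(c,u,v,.01).round(4))
for u,v in((294.5,188.5),(314,186.5),(334,184)): print('pane',plane(c,u,v,.02).round(4))
print('rack corners',[plane(c,200+u/5-100,170+v/5,.016).round(4).tolist() for u,v in((565,60),(668,38),(733,330),(628,357))])
E
```

```text
R cols [[-0.0, 0.282, 0.959], [-0.001, 0.959, -0.282], [-1.0, -0.001, 0.0]]
plunger [0.635 0.033 0.115] 8.607968832034193e-05
[(25, [316.1, 206.7], [9, 6, 6, 6])]
[(23, [318.7, 209.5], [9, 7, 5, 6])]
post 0.04 [0.5154 0.0186 0.04  ]
post 0.052 [0.5147 0.0183 0.052 ]
edge [0.5425 0.125  0.01  ]
edge [ 0.5614 -0.0785  0.01  ]
pane [0.5752 0.0879 0.02  ]
pane [0.5806 0.0272 0.02  ]
pane [ 0.5874 -0.0351  0.02  ]
rack corners [[0.6, 0.3435, 0.016], [0.6128, 0.2787, 0.016], [0.4298, 0.2385, 0.016], [0.414, 0.304, 0.016]]
```

```bash
python3 -m jog '-5 -28 50 0;-10 -56 100 0;-15 -84 150 -4;-20 -112 200 -8;-25 -140 250 -12;-30 -168 300 -16;-35 -196 350 -20;-40 -224 400 -22' 1 60; python3 - <<'E'
from h import *
t,R,o=tool(); print(o['q'].round(1)); print(rel([.615,.031,.24]))
E
```

```text
time: 1.15
ee_pos: [0.4767, 0.1984, 0.2346]
tcp_rot: [71.8, 90.0, 77.5]
wrist_force: [1.4, 1.6, 0.1]
opening: 0.0854
[22.6  1.4 10.9 99.4  0.  16.9]
[  -5.5 -180.3  120.9]
```

```bash
python3 -m jog '0 -30 20 0;0 -60 40 0;0 -90 60 0;0 -120 80 0;-5 -150 100 0;-5 -180 121 0;-5 -180 121 0;-5 -180 121 0'; python3 - <<'E'
from h import *
t,R,o=tool(); print(t,o['q'].round(1)); c=shot('wrist','w1')
print([b for b in blobs(c,(0,150,60),(6,255,255),40)], proj(c,[[.635,.033,.124],[.515,.0185,.052]]))
E
```

```text
time: 2.15
ee_pos: [0.6135, 0.0328, 0.2391]
tcp_rot: [168.4, 89.9, 174.0]
wrist_force: [0.2, 0.3, 0.0]
opening: 0.0855
[0.6134891  0.03282594 0.2391013 ] [  3.1  15.8  27.5 101.8   0.   -2.5]
[(597, [317.8, 205.0], [310, 182, 16, 46])] [[317.21541374 207.68148719]
 [314.87831206  68.69254151]]
```

View pics/w1.png

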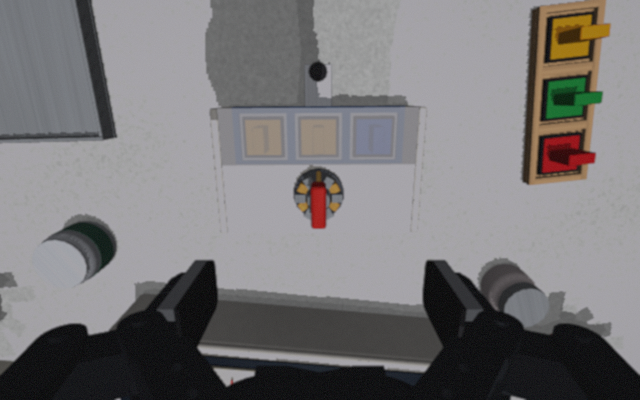

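The wrist view has world +x pointing down: the bar is at (318,205), the collar at (318,194), the post cap at (318,71) and blue's pane at (374,136). The magazine lies aligned with the tool.

```bash
python3 - <<'E'
from h import *
c=load('w1'); s=load('scene0'); tp=load('top0')
for i,uv in((tp,(310.5,164.8)),(s,(340,217.4))): print('bar',tri((c,317.8,205),(i,*uv)))
print('post',tri((c,318,71),(tp,316.1,206.7)),tri((c,318,71),(s,318.7,209.5)))
print('collar',plane(c,318.5,194,.092).round(4))
L,Rr=plane(c,217,107,.068),plane(c,425,107,.068); print('front top edge',L,Rr,np.linalg.norm(L-Rr),np.degrees(np.arctan2(-(L-Rr)[0],(L-Rr)[1]) ) if 0 else np.degrees(np.arctan2((L-Rr)[1],(L-Rr)[0])))
print('panes',[plane(c,u,v,.021).round(4) for u,v in((263.5,138),(319,137),(374.5,136.5))])
am=blobs(c,(15,120,60),(30,255,255),40); print(am)
print('rack pane',[plane(c,u,v,.017).round(4) for u,v in((571,37),(567,96),(562,153))])
print('rack tabtop',[plane(c,u,v,.052).round(4) for u,v in((594,31),(588,98),(582,157))])
print(rel([.633,.034,.098]))
E
```

```text
bar (array([0.6353717 , 0.03337278, 0.11456714]), np.float64(0.0002716502623334959))
bar (array([0.63513671, 0.03342329, 0.1152941 ]), np.float64(0.00014198458198190833))
post (array([0.51621454, 0.02119805, 0.04035545]), np.float64(0.0009364227198153546)) (array([0.51594416, 0.02049593, 0.04704644]), np.float64(0.0026764130385469017))
collar [0.6312 0.0337 0.092 ]
front top edge [ 0.56028671 -0.07247309  0.068     ] [0.54030599 0.128577   0.068     ] 0.20204050753749905 -84.32447646480885
panes [array([ 0.5916, -0.0329,  0.021 ]), array([0.5843, 0.0294, 0.021 ]), array([0.5775, 0.0916, 0.021 ])]
[(1832, [574.6, 35.8], [549, 14, 61, 46]), (43, [318.2, 176.1], [316, 171, 5, 11]), (81, [301.9, 188.7], [297, 183, 11, 11]), (77, [334.5, 188.5], [330, 183, 10, 11]), (54, [302.8, 206.3], [298, 203, 10, 8]), (55, [333.5, 206.1], [329, 203, 10, 8])]
rack pane [array([0.4546, 0.2835, 0.017 ]), array([0.5132, 0.2971, 0.017 ]), array([0.5752, 0.3102, 0.017 ])]
rack tabtop [array([0.4548, 0.2814, 0.052 ]), array([0.5154, 0.2952, 0.052 ]), array([0.5743, 0.3077, 0.052 ])]
[141.4  -1.2  19.7]
```

```bash
python3 -m jog '40 -1 20 0;75 -1 20 0;100 -1 20 0;120 -1 20 0;132 -1 20 0;141 -1 20 0;141 -1 20 0;141 -1 20 0' 1; python3 -m jog '0 0 0 0;0 0 0 0;0 0 0 0;0 0 0 0;0 0 0 0;0 0 0 0;0 0 0 0;0 0 0 0' 0 80
```

```text
time: 3.2
ee_pos: [0.6341, 0.0338, 0.0993]
tcp_rot: [-3.3, 89.9, 2.3]
wrist_force: [-0.5, 0.4, 0.6]
opening: 0.0856
time: 4.2
ee_pos: [0.6337, 0.0337, 0.0985]
tcp_rot: [148.6, 90.0, 154.3]
wrist_force: [-0.3, 0.1, 0.2]
opening: -0.0
```

The jaws shut fully, so they aren't holding the bar. I'll look.

```bash
python3 - <<'E'
from h import *
t,R,o=tool(); print(t,o['opening'],o['q'].round(1)); c=shot('wrist','w2'); s=shot('scene','s2')
a=cv2.resize(s['color'][150:250,270:410,::-1],None,fx=4,fy=4); b=c['color'][100:400,:,::-1]
out=np.zeros((600,800,3),np.uint8); out[:300,:640]=b; a=cv2.resize(a,(420,300)); out[300:,:420]=a
cv2.imwrite('pics/c2.png',np.clip(out*1.3,0,255).astype(np.uint8))
E
```

```text
[0.63371721 0.03372034 0.09847445] -3.342591540683471e-05 [ 3.  15.8 11.9 86.1  0.  -2.6]
```

View pics/c2.png

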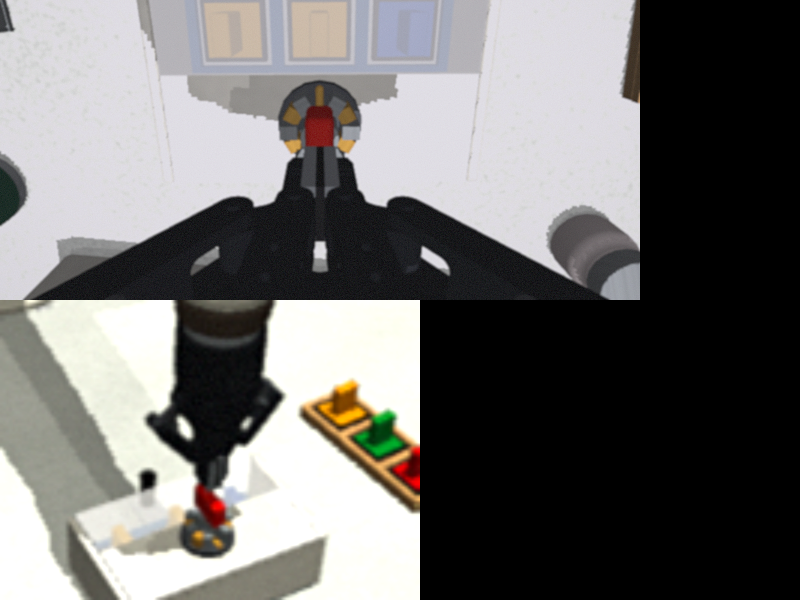

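```bash
python3 - <<'E'
from h import *
t,R,o=tool(); c=load('w2'); s=load('s2')
pts=[t,t-R[:,0]*.0187,t+R[:,1]*.011,t+R[:,2]*.011,t-R[:,2]*.011]
print('wrist',proj(c,pts).round(1).tolist()); print('scene',proj(s,pts).round(1).tolist())
for i in(c,s): print([b for b in blobs(i,(0,130,30),(6,255,255),30)])
ct=np.array([.634,.0335,0]); print(proj(c,[ct+[0,0,z] for z in(.1,.124)]),proj(s,[ct+[0,0,z] for z in(.1,.124)]))
w=cv2.resize(c['color'][200:320,240:400,::-1],(640,480)); b=cv2.resize(s['color'][170:250,300:380,::-1],(480,480))
cv2.imwrite('pics/c3.png',np.clip(np.hstack([w,b])[:,:1120]*1.6,0,255).astype(np.uint8)[:, :]); im=cv2.imread('pics/c3.png'); cv2.imwrite('pics/c3.png',cv2.resize(im,(798,342)))
E
```

```text
wrist [[319.3, 233.9], [319.2, 247.9], [339.1, 233.9], [319.3, 252.1], [319.3, 215.1]]
scene [[339.6, 221.5], [339.9, 216.5], [343.1, 220.3], [341.6, 224.0], [337.6, 219.0]]
[(880, [318.8, 227.4], [305, 206, 29, 41])]
[(100, [409.5, 204.7], [400, 198, 18, 14]), (81, [339.5, 218.1], [335, 211, 10, 15]), (33, [382.1, 291.7], [380, 289, 6, 7])]
[[318.85865496 235.36821002]
 [318.72445846 254.20800406]] [[339.59197317 221.16673459]
 [340.05158822 214.78689142]]
```

View pics/c3.png

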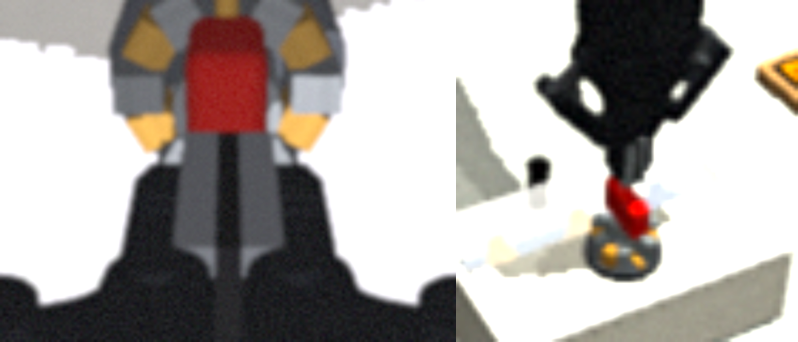

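Both views show the shut fingertips just above the bar (wrist row about 247, scene row about 212), higher than the reported TCP should give. I'll measure where the tips really are.

```bash
python3 - <<'E'
from h import *
t,R,o=tool(); c=load('w2'); s=load('s2')
for i,u,v in((c,319.5,246.7),(s,340.2,212.6)):
  for off in(-.011,0,.011):
    p0,d=ray(i,u,v); k=((t+R[:,2]*off-p0)@R[:,2])/(d@R[:,2]); print(i['n'],off,(p0+k*d).round(4))
print(t, ray(c,320,200)[0]-t)
E
```

```text
wrist -0.011 [0.6228 0.0328 0.1403]
wrist 0 [0.6337 0.0338 0.1157]
wrist 0.011 [0.6447 0.0349 0.0911]
scene -0.011 [0.6221 0.0394 0.1199]
scene 0 [0.6338 0.0336 0.1318]
scene 0.011 [0.6454 0.0278 0.1437]
[0.63374409 0.03370047 0.09847245] [-0.07266282 -0.00692938  0.18065348]
```

```bash
python3 -m jog '0 0 0 0;0 0 0 0;0 0 0 0;5 0 0 0;10 0 0 0;15 0 0 0;20 0 0 0;25 0 0 0' 1 80; python3 -m jog '0 0 0 0;0 0 0 0;0 0 0 0;0 0 0 0;0 0 0 0;0 0 0 0;0 0 0 0;0 0 0 0' 0 60;  python3 - <<'E'
from h import *
t,R,o=tool(); c=shot('wrist','w4'); s=shot('scene','s4')
w=cv2.resize(c['color'][200:320,240:400,::-1],(400,300)); b=cv2.resize(s['color'][170:250,300:380,::-1],(300,300))
cv2.imwrite('pics/c4.png',np.clip(np.hstack([w,b])*1.6,0,255).astype(np.uint8))
E
```

```text
time: 5.3
ee_pos: [0.6337, 0.0337, 0.0731]
tcp_rot: [-175.2, 90.0, -169.6]
wrist_force: [-0.1, 1.0, -0.2]
opening: 0.0856
time: 6.3
ee_pos: [0.6339, 0.0336, 0.0738]
tcp_rot: [-23.7, 90.0, -18.1]
wrist_force: [-0.6, -2.3, 4.2]
opening: 0.0125
```

View pics/c4.png

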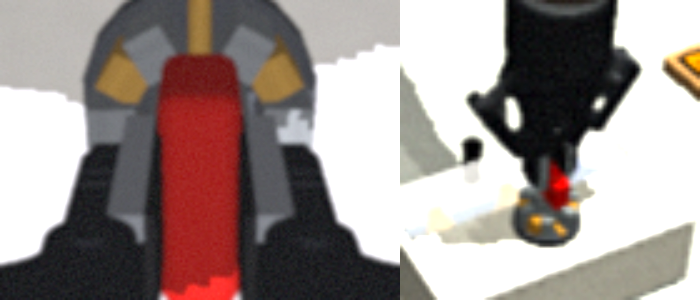

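Now it's gripped at 12.5 mm, with the pads either side of the bar. I'll lift, twist 60° counter-clockwise and lower into the notch.

```bash
python3 -m jog '-7 0 0 0;-14 0 0 0;-21 0 0 0;-21 0 0 0;-21 0 0 -10;-21 0 0 -20;-21 0 0 -30;-21 0 0 -40' 0 100;  python3 -m jog '0 0 0 -10;0 0 0 -20;0 0 0 -20;0 0 0 -20;3 0 0 -20;6 0 0 -20;9 0 0 -20;9 0 0 -20'
```

```text
time: 7.4
ee_pos: [0.634, 0.0326, 0.0929]
tcp_rot: [-158.9, 89.9, -113.0]
wrist_force: [7.0, -7.4, -12.6]
opening: 0.0108
time: 8.4
ee_pos: [0.6347, 0.0322, 0.0859]
tcp_rot: [-115.4, 89.8, -49.8]
wrist_force: [4.5, -7.9, -3.2]
opening: 0.011
```

```bash
python3 - <<'E'
from h import *
t,R,o=tool(); print(t,R.round(2).tolist(),o['q'].round(0),o['torque']); c=shot('scene','s5')
print([b for b in blobs(c,(0,130,30),(6,255,255),30)])
E
```

```text
[0.63466704 0.03222962 0.08590612] [[0.0, -0.91, 0.41], [-0.0, 0.41, 0.91], [-1.0, -0.0, -0.0]] [  3.  16.  11.  85.  -0. -63.] [-1.77588589 -1.11706585 -0.01970946]
[(95, [409.1, 204.4], [400, 198, 18, 14]), (55, [340.2, 215.7], [333, 211, 14, 9]), (31, [382.1, 291.7], [380, 289, 6, 7])]
```

```bash
python3 -m jog '0 0 0 0;0 0 0 0;0 0 0 0;0 0 0 0;-20 0 0 0;-60 0 0 0;-100 0 0 8;-140 0 0 18' 1;  python3 -m jog '0 0 0 10;0 0 0 20;0 0 0 30;0 0 0 40;0 0 0 42;0 0 0 42;0 0 0 42;0 0 0 42'; python3 - <<'E'
from h import *
c=load('w4'); p=np.array([.6339,.0336,.0738]); z=np.array([.995,.1,0])
for v in(238,240):
    p0,d=ray(c,300,v); k=((p-z*.011-p0)@z)/(d@z); print((p0+k*d).round(4))
c=shot('wrist','w5'); s=shot('scene','s6'); tp=shot('top','t6')
m=cv2.inRange(cv2.cvtColor(c['color'],cv2.COLOR_RGB2HSV),(0,130,30),(6,255,255)); m[:,500:]=0; m=cv2.dilate(m,None)
ct=max(cv2.findContours(m,0,2)[0],key=cv2.contourArea); r=cv2.minAreaRect(ct); print(r)
print([(b[1]) for b in blobs(s,(0,130,30),(6,255,255),30)],tool()[0],tool()[2]['q'].round(0))
b=[b[1] for b in blobs(s,(0,130,30),(6,255,255),30) if 320<b[1][0]<360][0]; print(tri((c,*r[0]),(s,*b)))
print([plane(c,u,v,.052).round(4) for u,v in((318,71),)])
E
```

```text
time: 9.45
ee_pos: [0.6335, 0.0338, 0.2269]
tcp_rot: [-13.0, 90.0, 34.3]
wrist_force: [-0.9, -0.6, -0.5]
opening: 0.0852
time: 10.45
ee_pos: [0.6337, 0.0337, 0.2255]
tcp_rot: [93.9, 90.0, 99.6]
wrist_force: [-1.2, -0.1, -0.4]
opening: 0.0853
[0.6238 0.0238 0.106 ]
[0.6238 0.0239 0.1083]
((319.55877685546875, 190.7352752685547), (51.4495735168457, 23.323806762695312), 30.963756561279297)
[[409.3, 204.7], [339.7, 214.6], [382.1, 291.5]] [0.63371951 0.03369233 0.22549053] [  3.  18.  29. 101.  -0.  -3.]
(array([0.63513423, 0.03298904, 0.12596899]), np.float64(0.00210008834267623))
[array([0.5381, 0.0226, 0.052 ])]
```

View pics/w5.png

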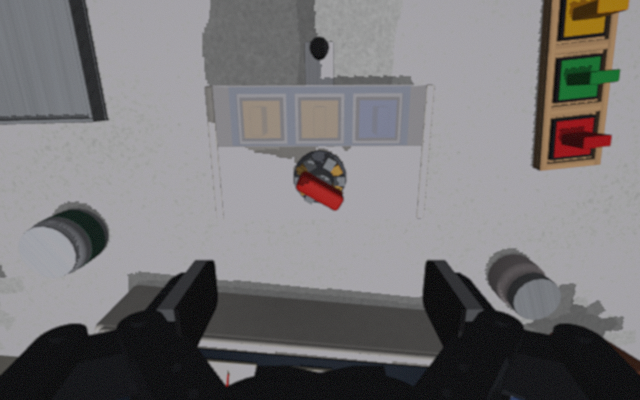

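The plunger is parked: turned about 59° and raised about 11 mm. The open tips in this view (columns 215 and 425, row 262) put the true shut fingertips about 39 mm above the reported TCP, so I'll allow for that in the heights. Next I'll check the post, cup and jar.

```bash
python3 - <<'E'
from h import *
c=load('w5'); tp=load('t6')
print('post',plane(c,319,47,.052),tri((c,319,47),(tp,316.1,206.7)))
for n,u,v in(('cup',274,254),('jar',373,249)): print(n,plane(tp,u,v,.055).round(3))
print(rel([.5155,.0213,.03]))
E
```

```text
post [0.51708858 0.0214554  0.052     ] (array([0.51610672, 0.0209932 , 0.04339424]), np.float64(0.0006922876453258956))
cup [0.374 0.149 0.055]
jar [ 0.386 -0.149  0.055]
[ 195.5   -0.7 -118.9]
```

```bash
python3 -m jog '0 0 -40 0;20 0 -80 0;60 0 -118 0;110 0 -118 0;150 0 -118 0;185 0 -118 0;195 0 -118 0;195 0 -118 0' 0.6 60;  python3 -m jog '10 0 0 0;20 0 0 0;30 0 0 0;35 0 0 0;35 0 0 0;35 0 0 0;35 0 0 0;35 0 0 0'; python3 -m jog '0 0 0 0;0 0 0 0;0 0 0 0;0 0 0 0;0 0 0 0;0 0 0 0;0 0 0 0;0 0 0 0' 0
```

```text
time: 11.6
ee_pos: [0.5164, 0.0221, 0.0309]
tcp_rot: [-175.3, 90.0, -169.7]
wrist_force: [0.3, -0.5, -0.3]
opening: 0.0513
time: 12.6
ee_pos: [0.5165, 0.0221, -0.0043]
tcp_rot: [-3.0, 90.0, 2.6]
wrist_force: [-0.5, -0.4, 0.3]
opening: 0.0511
time: 13.6
ee_pos: [0.5165, 0.0211, -0.0042]
tcp_rot: [-84.0, 89.9, -78.4]
wrist_force: [-0.0, -4.1, 1.8]
opening: 0.0151
```

```bash
python3 -m jog '0 0 -10 0;0 0 -25 0;0 0 -40 0;0 0 -55 0;0 0 -68 0;0 0 -77 0;0 0 -81 0;0 0 -81 0'; python3 - <<'E'
from h import *
print(tool()[0])
E
```

```text
time: 14.6
ee_pos: [0.4369, 0.0128, -0.0041]
tcp_rot: [-50.7, 89.8, -45.2]
wrist_force: [6.7, -8.1, -3.1]
opening: 0.0149
[ 0.43688488  0.01280304 -0.00414614]
```

```bash
python3 -m jog '0 0 -2 0;0 0 -2 0;0 0 -2 0;0 0 -2 0;0 0 -2 0;0 0 -2 0;0 0 -2 0;0 0 -2 0'; python3 -m jog '0 0 0 0;0 0 0 0;0 0 0 0;-20 0 0 0;-60 0 0 0;-110 0 0 0;-160 25 25 0;-210 65 68 0' 0.6; python3 -m jog '0 0 0 0;0 0 0 0;0 0 0 0;0 0 0 0;0 0 0 0;0 0 0 0;0 0 0 0;0 0 0 0' 1;  python3 - <<'E'
from h import *
t,R,o=tool(); print(t); c=shot('wrist','w7'); s=shot('scene','s7'); tp=shot('top','t7')
for i in(c,s,tp):
    print(i['n'],'blue',blobs(i,(105,90,30),(130,255,255),60)); print(' amber',[b for b in blobs(i,(13,110,50),(30,255,255),40) if b[0]<4000 and (i['n']=='wrist' or b[1][0]<420)])
E
```

```text
time: 15.6
ee_pos: [0.4369, 0.0128, -0.004]
tcp_rot: [-28.7, 89.6, -23.1]
wrist_force: [15.4, -7.5, -10.5]
opening: 0.0155
time: 16.6
ee_pos: [0.4882, 0.0774, 0.1987]
tcp_rot: [1.9, 89.9, 7.4]
wrist_force: [1.3, -0.4, 0.7]
opening: 0.051
time: 17.6
ee_pos: [0.4876, 0.077, 0.196]
tcp_rot: [-28.8, 90.0, -23.2]
wrist_force: [0.4, -0.2, 0.1]
opening: 0.0858
[0.48764114 0.07698071 0.19600587]
wrist blue [(5489, [280.1, 179.8], [169, 148, 187, 65])]
 amber [(910, [106.5, 46.7], [85, 17, 38, 53]), (1863, [524.1, 158.2], [500, 136, 56, 44]), (1604, [203.7, 181.6], [183, 162, 43, 43]), (1586, [263.4, 181.3], [243, 162, 42, 43]), (110, [276.9, 320.2], [271, 312, 11, 15]), (73, [242.9, 323.4], [238, 317, 13, 13]), (60, [275.5, 339.5], [270, 335, 12, 9])]
scene blue [(3980, [600.1, 134.9], [556, 102, 84, 68]), (322, [450.0, 160.7], [440, 149, 20, 22]), (77, [442.6, 185.5], [435, 180, 18, 10]), (162, [331.3, 203.8], [321, 196, 22, 15])]
 amber [(527, [393.3, 196.9], [371, 177, 53, 43]), (74, [255.1, 204.9], [248, 200, 14, 10]), (104, [315.6, 209.2], [309, 202, 14, 14]), (108, [297.6, 215.2], [291, 208, 14, 14]), (43, [364.5, 297.6], [362, 294, 6, 8])]
top blue [(2353, [188.2, 14.5], [146, 0, 87, 36]), (248, [329.6, 210.0], [307, 197, 42, 26]), (297, [157.3, 214.4], [146, 204, 22, 21])]
 amber [(174, [336.6, 208.6], [330, 202, 14, 14]), (74, [319.2, 212.6], [311, 204, 13, 15]), (190, [232.5, 228.1], [224, 220, 18, 17])]
```

View pics/w7.png

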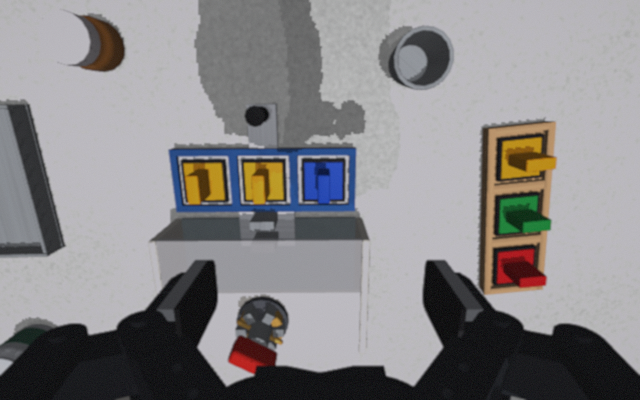

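The drawer is out and blue is in the left pocket: frame centre (324,182), tab top around (324,186). The rack's amber frame is around (522,159). I'll measure both.

```bash
python3 - <<'E'
from h import *
c=load('w7'); s=load('s7'); tp=load('t7')
def frame(x,y,w,h):
    a=c['color'][y:y+h,x:x+w].max(2); m=(a<70).astype(np.uint8)
    ct=max(cv2.findContours(m,0,2)[0],key=cv2.contourArea); r=cv2.minAreaRect(ct); return (np.array(r[0])+[x,y]).round(1),np.round(r[1],1),round(r[2],1)
for nm,b,z in(('blue',(297,155,55,54),.021),('amb2',(238,155,54,54),.021),('rack amber',(493,130,58,56),.017),('rack green',(493,190,58,53),.017),('rack red',(490,242,60,52),.017)):
    f=frame(*b); p=plane(c,*f[0],z); print(nm,f,p.round(4))
# heights: scene panes vs wrist panes
def hb(i,lo,hi,box):
    x,y,w,h=box; m=cv2.inRange(cv2.cvtColor(i['color'],cv2.COLOR_RGB2HSV),lo,hi)[y:y+h,x:x+w]
    ys,xs=np.nonzero(m); return xs.mean()+x,ys.mean()+y,len(xs)
print('amber tri', tri((c,203.7,181.6),(s,297.6,215.2)), tri((c,203.7,181.6),(tp,336.6,208.6)),tri((c,263.4,181.3),(s,315.6,209.2)))
B=hb(c,(105,120,60),(130,255,255),(305,163,38,38)); print(B)
d=cv2.resize(s['color'][190:220,285:350,::-1],(780,360)); e=cv2.resize(s['color'][170:205,365:410,::-1],(0,0),fx=5,fy=5)
out=np.zeros((540,780,3),np.uint8); out[:360]=d; out[360:,:225]=e[:175][:, :] if e.shape[0]>=180 else np.vstack([e,np.zeros((180-e.shape[0],225,3),np.uint8)])
cv2.imwrite('pics/c8.png',out)
print(tool()[0])
E
```

```text
blue (array([323. , 179.5]), array([41., 42.]), 90.0) [0.4971 0.0816 0.021 ]
amb2 (array([263.5, 179.5]), array([41., 43.]), 90.0) [0.5032 0.0199 0.021 ]
rack amber (array([521.1, 155.9]), array([42.1, 56.4]), 81.7) [0.4529 0.2827 0.017 ]
rack green (array([518.6, 213.7]), array([41.4, 53.4]), 83.0) [0.5148 0.2965 0.017 ]
rack red (array([515.6, 265.5]), array([39.2, 48.9]), 84.6) [0.5758 0.3092 0.017 ]
amber tri (array([ 0.50645071, -0.04162869,  0.03429504]), np.float64(0.008071630571462086)) (array([ 0.51091914, -0.04178089,  0.02260669]), np.float64(0.0008009062749674929)) (array([0.50022593, 0.01880141, 0.03535653]), np.float64(0.006782690671346714))
(np.float64(323.5), np.float64(181.18732394366197), 1420)
[0.48763415 0.07701301 0.1959791 ]
```

```bash
python3 -m jog '20 2 5 0;40 4 10 0;60 4 10 0;80 4 10 0;90 4 10 0;96 4 10 0;96 4 10 0;96 4 10 0' 0.5;  python3 - <<'E'
from h import *
t,R,o=tool(); print(t,o['opening']); c=shot('wrist','w8'); w=load('w7')
hsv=cv2.cvtColor(c['color'],cv2.COLOR_RGB2HSV); m=cv2.inRange(hsv,(105,110,50),(130,255,255)); k=(c['color'].max(2)<70).astype(np.uint8)
p=proj(c,[[.4972,.0822,.021],[.4972,.0822,.056]]); print('expect',p); u,v=p[0].astype(int)
x,y=u-42,v-50; a=k[y:y+85,x:x+84]; 
for q in cv2.findContours(a.copy(),0,2)[0]:
    if cv2.contourArea(q)>300: r=cv2.minAreaRect(q); cc=np.array(r[0])+[x,y]; print('frame',cc,r[1:],tri((c,*cc),(w,323.3,180)),plane(c,*cc,.021))
cv2.imwrite('pics/c9.png',c['color'][max(0,v-150):v+150,:,::-1])
E
```

```text
time: 18.75
ee_pos: [0.4975, 0.082, 0.1007]
tcp_rot: [1.6, 89.9, 7.2]
wrist_force: [0.5, -0.2, -0.1]
opening: 0.0427
[0.4975224  0.08198054 0.10066695] 0.04270521368047483
expect [[319.71192715 194.60206494]
 [319.69593427 208.55530781]]
frame [319. 194.] ((56.0, 58.0), 90.0) (array([0.50135619, 0.08224599, 0.00462257]), np.float64(0.00046464469175099476)) [0.49677456 0.08160555 0.021     ]
```

View pics/c9.png

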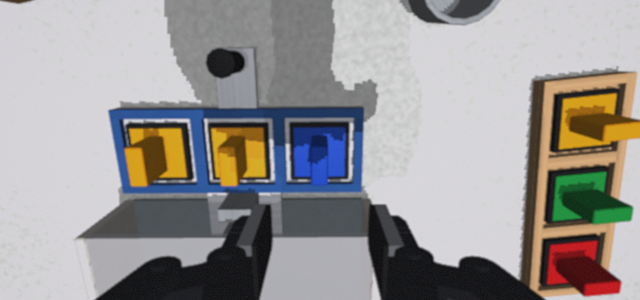

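```bash
python3 -m jog '30 0 0 0;60 0 0 0;80 0 0 0;95 0 0 0;105 0 0 0;109 0 0 0;109 0 0 0;109 0 0 0' 0.5;  python3 -m jog '0 0 0 0;0 0 0 0;0 0 0 0;0 0 0 0;0 0 0 0;0 0 0 0;0 0 0 0;-3 0 0 0' 0 50; python3 -m jog '-10 0 0 0;-25 0 0 0;-45 0 0 0;-70 0 0 0;-90 0 0 0;-110 0 0 0;-120 0 0 0;-120 0 0 0'; python3 - <<'E'
from h import *
s=shot('scene','s9'); tp=shot('top','t9'); c=shot('wrist','w9'); print(tool()[0])
# tray corners in top view by contour of the light floor
g=cv2.cvtColor(tp['color'],cv2.COLOR_RGB2GRAY)[160:240,380:455]; 
m=(g<45).astype(np.uint8); q=np.vstack([k for k in cv2.findContours(m,0,2)[0]])
r=cv2.minAreaRect(q); cc=np.array(r[0])+[380,160]; print(cc,r, plane(tp,*cc,.02))
print('blue in wrist',[b for b in blobs(c,(105,110,50),(130,255,255),100)])
E
```

```text
time: 19.8
ee_pos: [0.4976, 0.082, -0.0084]
tcp_rot: [6.0, 89.9, 11.6]
wrist_force: [-0.3, 0.5, 0.9]
opening: 0.0427
time: 20.8
ee_pos: [0.4968, 0.0819, -0.0063]
tcp_rot: [-174.0, 90.0, -168.4]
wrist_force: [-0.0, -0.1, -0.9]
opening: 0.011
time: 21.8
ee_pos: [0.4976, 0.082, 0.1148]
tcp_rot: [4.0, 89.9, 9.6]
wrist_force: [0.0, -0.4, 0.2]
opening: 0.0109
[0.49681565 0.08188475 0.11321785]
[417.26107407 198.11005402] ((37.26107406616211, 38.11005401611328), (49.20197677612305, 48.507511138916016), 81.52884674072266) [ 0.53958913 -0.29188411  0.02      ]
blue in wrist [(5251, [227.6, 183.8], [119, 151, 242, 81]), (5272, [319.7, 262.1], [276, 220, 88, 112])]
```

Blue is held (10.9 mm) and centred. I'll carry it to the tray, centred near (0.538,-0.292).

```bash
python3 -m jog '0 -20 0 0;0 -60 0 0;0 -110 0 0;0 -165 0 0;0 -220 0 0;0 -275 0 0;0 -330 2 0;0 -360 3 0'; python3 -m jog '0 -16 0 0;0 -16 0 0;30 -16 0 0;50 -16 0 0;70 -16 0 0;85 -16 0 0;95 -16 0 0;95 -16 0 0'; python3 - <<'E'
from h import *
c=shot('wrist','w10'); t,R,o=tool(); print(t)
cv2.imwrite('pics/w10.png',c['color'][:,:,::-1])
E
```

```text
time: 22.95
ee_pos: [0.5349, -0.2784, 0.1126]
tcp_rot: [153.5, 89.9, 159.1]
wrist_force: [-0.0, 2.1, -0.7]
opening: 0.0115
time: 23.95
ee_pos: [0.5368, -0.2914, 0.0186]
tcp_rot: [140.7, 89.9, 146.4]
wrist_force: [-0.6, -0.5, -0.6]
opening: 0.0112
[ 0.53711324 -0.29175063  0.01924796]
```

View pics/w10.png

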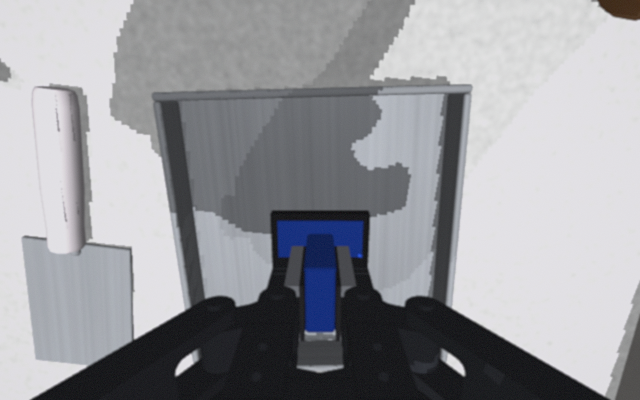

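Blue hangs centred over the tray, with its pane at (320,240) and the tray walls at columns 165 and 460. I'll lower it slowly.

```bash
python3 -m jog '10 0 0 0;20 0 0 0;27 0 0 0;31 0 0 0;33 0 0 0;35 0 0 0;36 0 0 0;37 0 0 0'; python3 -m jog '0 0 0 0;0 0 0 0;0 0 0 0;0 0 0 0;0 0 0 0;0 0 0 0;0 0 0 0;0 0 0 0'
```

```text
time: 25.0
ee_pos: [0.5371, -0.292, -0.0179]
tcp_rot: [-38.9, 90.0, -33.3]
wrist_force: [-0.8, 0.4, -0.6]
opening: 0.0112
time: 26.0
ee_pos: [0.537, -0.2919, -0.018]
tcp_rot: [174.1, 90.0, 179.7]
wrist_force: [0.2, 0.3, -0.4]
opening: 0.0111
```

```bash
python3 -m jog '0.5 0 0 0;1 0 0 0;1 0 0 0;1 0 0 0;1 0 0 0;1 0 0 0;1 0 0 0;1 0 0 0';python3 -m jog '0.5 0 0 0;1 0 0 0;1 0 0 0;1 0 0 0;1 0 0 0;1 0 0 0;1 0 0 0;1 0 0 0'
```

```text
time: 27.0
ee_pos: [0.5371, -0.292, -0.0185]
tcp_rot: [-39.2, 90.0, -33.6]
wrist_force: [-2.3, 0.9, 5.6]
opening: 0.011
time: 28.0
ee_pos: [0.5371, -0.292, -0.0186]
tcp_rot: [-34.8, 90.0, -29.1]
wrist_force: [-5.7, 2.5, 13.0]
opening: 0.011
```

Contact confirmed, with 13 N at the end. I'll release, rise and cross to the rack while turning to its angle (jaws along 192°).

```bash
python3 -m jog '-1 0 0 0;-1 0 0 0;-1 0 0 0;-1 0 0 0;-10 0 0 0;-35 0 0 0;-75 0 0 0;-125 0 0 0' 0.4; python3 -m jog '0 40 0 0;0 95 -5 -10;0 150 -8 -20;0 205 -10 -30;0 260 -15 -40;0 315 -18 -50;0 370 -21 -60;0 425 -24 -70'; python3 - <<'E'
from h import *
t,R,o=tool(); print(o['q'].round(0)); print('yaw y',np.degrees(np.arctan2(R[1,1],R[0,1]))); print(rel([.4535,.283,.13]))
s=shot('scene','s11'); print([b for b in blobs(s,(105,110,50),(130,255,255),30)]); print(proj(s,[[.537,-.292,.011],[.537,-.292,.046]]))
E
```

```text
time: 29.0
ee_pos: [0.5366, -0.2917, 0.1061]
tcp_rot: [145.4, 89.9, 151.0]
wrist_force: [0.1, -0.5, -0.2]
opening: 0.034
time: 30.0
ee_pos: [0.4712, 0.1304, 0.106]
tcp_rot: [-61.6, 89.9, 14.3]
wrist_force: [0.9, 1.0, -1.2]
opening: 0.0342
[ 15.  -4.  -9.  85.  -0. -60.]
yaw y 165.9476516566056
[-24.   54.2 143.8]
[(2427, [612.8, 131.8], [576, 102, 64, 67]), (296, [450.3, 160.7], [441, 149, 19, 22]), (56, [443.6, 185.9], [435, 182, 18, 7]), (52, [327.6, 203.9], [321, 199, 19, 12]), (44, [306.8, 211.7], [302, 208, 12, 9]), (50, [289.7, 219.5], [286, 214, 10, 14]), (197, [218.5, 247.8], [210, 237, 18, 20])]
[[219.40616013 249.27609   ]
 [217.55962148 240.78912621]]
```

```bash
python3 -m jog '-10 8 40 -9;-20 18 85 -18;-24 25 125 -26;-24 29 152 -26;-24 29 152 -26;-24 29 152 -26;-24 29 152 -26;-24 29 152 -26' 0.5; python3 - <<'E'
from h import *
t,R,o=tool(); print(t,o['q'].round(0)); ya=np.degrees(np.arctan2(R[1,1],R[0,1])); print('yaw y',ya)
c=shot('wrist','w12')
p=proj(c,[[.4535,.283,.017],[.4535,.283,.052]]); print(p)
u,v=p[0].astype(int); x,y=max(u-50,0),max(v-50,0); k=(c['color'].max(2)<70).astype(np.uint8)[y:y+100,x:x+100]
for q in cv2.findContours(k,0,2)[0]:
    if cv2.contourArea(q)>300: r=cv2.minAreaRect(q); cc=np.array(r[0])+[x,y]; print('frame',cc,r[1:],plane(c,*cc,.017), rel([*plane(c,*cc,.017)[:2],-.012]))
print([b for b in blobs(c,(13,110,50),(30,255,255),300)])
cv2.imwrite('pics/w12.png',c['color'][:,:,::-1])
E
```

```text
time: 31.05
ee_pos: [0.4813, 0.2824, 0.1293]
tcp_rot: [-76.5, 90.0, 25.0]
wrist_force: [-0.9, -0.9, -0.4]
opening: 0.0428
[0.48125884 0.28240357 0.12926035] [ 30.   5.   3.  88.  -0. -71.]
yaw y -168.43434422209435
[[350.42094314 191.13195109]
 [354.21486226 202.87942927]]
frame [349.5 188.5] ((51.0, 53.0), 90.0) [0.45481112 0.28086787 0.017     ] [141.2  26.3   3.7]
[(2296, [349.1, 190.9], [325, 167, 49, 53])]
```

View pics/w12.png

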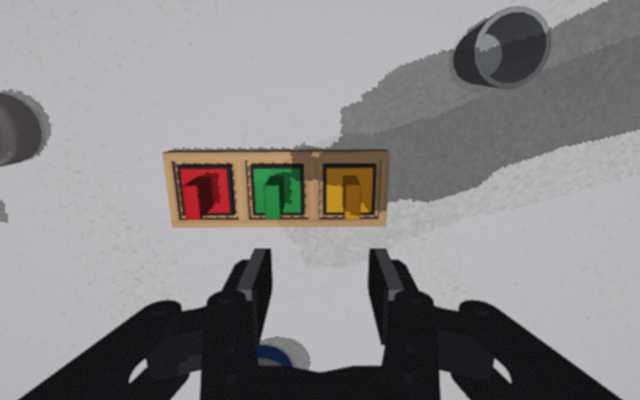

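The rack is aligned with the tool and the spare amber sits at (349,190); the green at (275,190) and red at (205,190) stay. I'll shift and descend on the amber.

```bash
python3 -m jog '0 20 4 0;15 27 4 0;50 27 4 0;85 27 4 0;110 27 4 0;130 27 4 0;138 27 4 0;140 27 4 0';  python3 -m jog '0 0 0 0;0 0 0 0;0 0 0 0;0 0 0 0;0 0 0 0;0 0 0 0;0 0 0 0;-3 0 0 0' 0 50; python3 -m jog '-10 0 0 0;-25 0 0 0;-45 0 0 0;-70 0 0 0;-90 0 0 0;-110 0 0 0;-120 0 0 0;-120 0 0 0'; python3 - <<'E'
from h import *
t,R,o=tool(); print(t,np.degrees(np.arctan2(R[1,1],R[0,1])))
c=shot('wrist','w13'); tp=shot('top','t13'); w=load('w9')
print('amber',[b for b in blobs(c,(13,110,50),(30,255,255),300)]); print('blue ref w9',[b for b in blobs(w,(105,110,50),(130,255,255),100)])
s=load('t7'); 
# pocket3 empty: amber2 frame & drawer via t13 
print([b for b in blobs(tp,(13,110,50),(30,255,255),40) if 215<b[1][0]<350 and b[1][1]>150])
E
```

```text
time: 32.1
ee_pos: [0.4539, 0.2815, -0.0109]
tcp_rot: [43.4, 90.0, 145.0]
wrist_force: [-0.5, -0.7, -0.2]
opening: 0.0426
time: 33.1
ee_pos: [0.4538, 0.2815, -0.0079]
tcp_rot: [108.2, 90.0, -150.1]
wrist_force: [0.5, 0.1, -0.2]
opening: 0.0109
time: 34.1
ee_pos: [0.4542, 0.2818, 0.1128]
tcp_rot: [-70.4, 89.9, 31.2]
wrist_force: [-1.2, -0.3, -0.9]
opening: 0.0112
[0.45423758 0.28180507 0.11283795] -168.37407181760634
amber [(5343, [319.8, 256.5], [277, 216, 87, 109])]
blue ref w9 [(5251, [227.6, 183.8], [119, 151, 242, 81]), (5272, [319.7, 262.1], [276, 220, 88, 112])]
[(174, [336.6, 208.6], [330, 202, 14, 14]), (177, [316.8, 210.9], [310, 204, 14, 15]), (54, [229.3, 228.1], [227, 221, 6, 15]), (132, [237.8, 229.2], [231, 220, 14, 19])]
```

Amber is held (11.2 mm). It sits about 2 mm nearer the camera than blue did, so I'll correct for that. I'm carrying it back to pocket 3 while turning +96°.

```bash
python3 -m jog '0 0 -15 5;0 0 -45 15;0 0 -80 25;0 0 -115 35;0 -1 -145 45;0 -2 -170 55;0 -3 -190 65;0 -4 -205 75';  python3 -m jog '0 0 0 10;0 0 0 21;0 0 0 21;0 0 0 21;0 0 0 21;0 0 0 21;0 0 0 21;0 0 0 21'; python3 - <<'E'
from h import *
t,R,o=tool(); print(t,o['q'].round(0)); ya=np.degrees(np.arctan2(R[1,1],R[0,1])); print('yaw y',ya, rel([.499,.082,.03]))
E
```

```text
time: 35.2
ee_pos: [0.4988, 0.0806, 0.111]
tcp_rot: [164.0, 89.9, -169.7]
wrist_force: [-0.0, 0.5, -0.7]
opening: 0.0112
time: 36.2
ee_pos: [0.4991, 0.0816, 0.112]
tcp_rot: [-18.3, 90.0, -12.7]
wrist_force: [0.2, 0.2, -0.6]
opening: 0.011
[0.49912667 0.08160586 0.11203186] [ 9. -2. -6. 86. -0.  4.]
yaw y 95.64335060718574 [82.   0.4 -0.1]
```

```bash
python3 -m jog '30 0 0 0;55 0 0 0;75 0 0 0;90 0 0 0;100 0 0 0;106 0 0 0;110 0 0 0;110 0 0 0';  python3 -m jog '1 0 0 0;2 0 0 0;3 0 0 0;4 0 0 0;5 0 0 0;6 0 0 0;7 0 0 0;7 0 0 0'; python3 - <<'E'
from h import *
print(tool()[0],tool()[2]['wrist_force'],tool()[2]['torque'])
E
```

```text
time: 37.2
ee_pos: [0.4992, 0.0816, 0.0021]
tcp_rot: [-41.2, 90.0, -35.6]
wrist_force: [0.2, 0.2, 0.1]
opening: 0.011
time: 38.2
ee_pos: [0.499, 0.0816, -0.0051]
tcp_rot: [-165.3, 90.0, -159.7]
wrist_force: [-0.1, 1.2, -0.7]
opening: 0.0111
[ 0.49904097  0.08157535 -0.00510128] [-0.14434897  1.17387117 -0.66304144] [-0.08402826 -0.00479589  0.05606446]
```

```bash
python3 -m jog '0.5 0 0 0;1 0 0 0;1.5 0 0 0;2 0 0 0;2 0 0 0;2 0 0 0;2 0 0 0;2 0 0 0';  python3 -m jog '0.3 0 0 0;0.6 0 0 0;1 0 0 0;1 0 0 0;1 0 0 0;1 0 0 0;1 0 0 0;1 0 0 0'
```

```text
time: 39.2
ee_pos: [0.4995, 0.0817, -0.0061]
tcp_rot: [2.4, 89.9, 8.0]
wrist_force: [-2.0, 0.2, 6.2]
opening: 0.0108
time: 40.2
ee_pos: [0.5003, 0.0817, -0.0061]
tcp_rot: [1.7, 89.8, 7.4]
wrist_force: [-1.0, -1.1, 12.7]
opening: 0.011
```

Contact is at the expected floor height. I'll release, retreat and check numerically.

```bash
python3 -m jog '-1.5 0 0 0;-1.5 0 0 0;-1.5 0 0 0;-1.5 0 0 0;-10 0 0 0;-35 0 0 0;-75 0 0 0;-125 0 0 0' 0.4; python3 -m jog '-30 0 -2 0;-60 0 -5 0;-74 0 -10 0;-74 0 -10 0;-74 0 -10 0;-74 0 -10 0;-74 0 -10 0;-74 0 -10 0' 1; python3 - <<'E'
from h import *
t,R,o=tool(); print(t,o['wrist_force']); c=shot('wrist','w20'); s=shot('scene','s20'); tp=shot('top','t20'); w=load('w7')
for i in(w,c): print([b for b in blobs(i,(13,110,50),(30,255,255),400)], 'fence',[b for b in blobs(i,(105,110,50),(130,255,255),600)], 'dark',[ (int(cv2.contourArea(q)),[x.round(1) if hasattr(x,'round') else x for x in map(np.array,cv2.minAreaRect(q))]) for q in cv2.findContours((i['color'][140:220,150:380].max(2)<70).astype(np.uint8),0,2)[0] if cv2.contourArea(q)>800])
m=cv2.inRange(cv2.cvtColor(c['color'],cv2.COLOR_RGB2HSV),(0,130,30),(6,255,255)); m[:,450:]=0; m[:250]=0
ct=max(cv2.findContours(cv2.dilate(m,None),0,2)[0],key=cv2.contourArea); r=cv2.minAreaRect(ct); print('bar',r)
for i in(load('t6'),tp): print('t',[(b[0],b[1]) for b in blobs(i,(0,130,30),(6,255,255),20) if b[1][1]>150],[(b[0],b[1]) for b in blobs(i,(50,120,30),(75,255,255),20) if b[1][1]>150],[(b[0],b[1]) for b in blobs(i,(13,110,50),(30,255,255),40) if b[1][1]>150 and 200<b[1][0]<380],[(b[0],b[1]) for b in blobs(i,(105,110,50),(130,255,255),20) if b[1][1]>150])
print('scene bar',[b[1] for b in blobs(s,(0,130,30),(6,255,255),30)])
d=cv2.absdiff(load('top0')['color'],tp['color']).max(2)>60; n,l,st,ce=cv2.connectedComponentsWithStats(d.astype(np.uint8))
print('changed',[(int(st[k,4]),ce[k].round(0).tolist()) for k in range(1,n) if st[k,4]>12])
E
```

```text
time: 41.2
ee_pos: [0.4986, 0.0815, 0.1181]
tcp_rot: [-175.6, 89.9, -170.0]
wrist_force: [0.4, 0.3, 0.1]
opening: 0.034
time: 42.2
ee_pos: [0.4891, 0.0806, 0.1907]
tcp_rot: [-179.4, 90.0, -173.8]
wrist_force: [0.2, -0.4, 0.4]
opening: 0.0852
[0.48909227 0.08059971 0.19070432] [ 0.23413704 -0.3536109   0.4127947 ]
[(910, [106.5, 46.7], [85, 17, 38, 53]), (1863, [524.1, 158.2], [500, 136, 56, 44]), (1604, [203.7, 181.6], [183, 162, 43, 43]), (1586, [263.4, 181.3], [243, 162, 42, 43])] fence [(5251, [280.6, 179.6], [170, 148, 186, 64])] dark []
[(983, [98.9, 44.0], [76, 13, 41, 55]), (1653, [198.6, 182.3], [177, 162, 44, 44]), (1630, [259.2, 181.7], [238, 162, 43, 44]), (1642, [319.7, 182.0], [300, 162, 41, 43])] fence [(3815, [257.3, 179.7], [164, 148, 189, 65])] dark []
bar ((246.60000610351562, 359.8000183105469), (45.615779876708984, 33.09380340576172), 26.56505012512207)
t [(78, [223.7, 189.9])] [(159, [228.4, 208.8])] [(197, [232.2, 227.9])] [(214, [156.8, 213.9])]
t [(67, [310.4, 164.4]), (73, [224.7, 190.1])] [(159, [228.4, 208.8])] [(175, [336.5, 208.4]), (89, [319.0, 211.8])] [(166, [417.2, 199.1]), (227, [328.7, 209.9]), (221, [156.7, 214.1])]
scene bar [[409.5, 205.2], [339.6, 214.5], [382.3, 291.6]]
changed [(14, [315.0, 167.0]), (13, [311.0, 169.0]), (127, [300.0, 187.0]), (45, [252.0, 192.0]), (46, [241.0, 207.0]), (203, [417.0, 199.0]), (1235, [322.0, 233.0]), (26, [292.0, 199.0]), (108, [270.0, 226.0]), (47, [236.0, 230.0]), (37, [319.0, 233.0]), (20, [261.0, 242.0]), (88, [271.0, 255.0]), (13, [281.0, 253.0]), (2178, [204.0, 357.0]), (2583, [124.0, 367.0]), (32, [330.0, 342.0]), (1259, [314.0, 381.0]), (22, [61.0, 365.0]), (1452, [26.0, 385.0]), (19, [286.0, 370.0]), (22, [338.0, 371.0]), (131, [360.0, 386.0]), (23, [65.0, 391.0]), (25, [287.0, 386.0])]
```

```bash
python3 - <<'E'
from h import *
a=load('scene0')['color'];b=load('s20')['color']
for nm,(x,y,w,h) in dict(cup=(328,164,28,28),jar=(245,190,20,24),tray=(180,218,80,65),drawer=(270,190,60,40)).items():
    d=cv2.absdiff(a,b)[y:y+h,x:x+w].max(2); T=a[y+4:y+h-4,x+4:x+w-4]; r=cv2.matchTemplate(b[y-10:y+h+10,x-10:x+w+10],T,cv2.TM_CCOEFF_NORMED)
    print(nm,int((d>50).sum()),cv2.minMaxLoc(r)[1],np.array(cv2.minMaxLoc(r)[3])-14)
print(blobs(b,(105,110,50),(130,255,255),60), proj(load('s20'),[[.537,-.292,.02]]), bot.job_done())
E
```

```text
cup 0 0.9987869262695312 [0 0]
jar 0 0.9993517994880676 [0 0]
tray 245 0.9001725316047668 [0 0]
drawer 1191 0.4583985209465027 [-11 -14]Traceback (most recent call last):
  File "<stdin>", line 6, in <module>
  File "h.py", line 22, in blobs
    hsv=cv2.cvtColor(c['color'],cv2.COLOR_RGB2HSV); m=cv2.inRange(hsv,np.array(lo),np.array(hi))
                     ~^^^^^^^^^
IndexError: only integers, slices (`:`), ellipsis (`...`), numpy.newaxis (`None`) and integer or boolean arrays are valid indices
```

The cup and jar haven't moved, so the pixel change near the cup was only shadow. I'm handing the job in.

```bash
python3 -c "
from workcell import bot
print(bot.job_done())"
```

```text
the job is handed in; nothing more can be done
None
```

The job is done and handed in at about 42 s, with the gripper raised clear of everything. I parked the plunger at about +59° and pulled the drawer out to its stop. Then I set the blue filter down in the middle of the steel reject tray and seated the spare amber in the left pocket (pocket3).

**Last checks:**
- **Filters:** the three ambers in the drawer are evenly spaced and look the same size, so the new one appears to sit flat. Blue shows at the middle of the tray. Green and red are still in the rack.
- **Plunger:** still parked; its red bar has not moved since I let go of it (it was raised about 11 mm then).
- **Bystanders:** the cup and jar match the first picture exactly. For the rest I had only a whole-picture comparison from above, which showed no change at their places.

**Disagreed or failed:**
- **First plunger grasp:** it closed on air. The real fingertips sit about 38 mm above where the reported tool point puts them; I measured this in the pictures and allowed for it in every later grasp.
- **Heights:** the two-view height checks were only partly good. The wrist and scene pair put the amber filters at about 35 mm with an 8 mm mismatch, and the two wrist views put blue at 5 mm, against 21 mm expected. Wrist plus top gave 23 mm, which I used, and contact came within about 1 mm of the expected height for both filters.
- **Final checks:** these were numerical only, because I had already viewed all 12 pictures. The dark-frame detection in that check found nothing, and the last script failed on a coding error in a repeat look at blue before I handed in separately.

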